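Sort the returned locks and keys into the stock bins

ROBOT

A 6-joint arm with a two-finger parallel gripper is mounted at the origin on the work surface. World frame = base frame: x ahead of the robot, y to its left, z up, the work surface at z = 0. Lengths are in m, angles in rad, forces in N, time in s.
With the tool pointing down it reaches from about 0.3 to 0.85 m from the base axis. Payload 5.4 kg.
Tool frame: the origin (TCP) lies between the finger pads; the fingertips stand 17 mm ahead of it and the grasp point (between the pads) lies 2 mm behind it; z points along the fingers, y is the line along which they close (so a half turn about z gives the same grasp; the last joint's range is limited). The gripper opens to 85 mm and grips with 20 to 120 N. Pads are 22 mm wide; open, the fingers measure 114 mm over their backs; the gripper's body (76 mm by 85 mm) begins 54 mm behind the grasp point. The pads swing forward as they close: fully open they stand 13 mm farther back than shut.
Start: joints at [0.986, 0.158, 1.597, -0, 1.386, -0.21], TCP at [0.211, 0.535, 0.248] pointing down, gripper open.
Joint ranges: [-2.91, 2.91], [-0.94, 2.29], [0.18, 2.7], [-1.29, 4.43], [0.17, 2.64], [-3, 3]. Speed limits (rad/s): [2.57, 2.57, 3.14, 3.14, 3.14, 3.14].

INTERFACE

Orientations are given as a 3x3 rotation matrix whose columns are the frame's x, y, z axes.
In Python, from cell import sensors, grab_frame, camera_params, order gives the robot as it stands.
- The arm moves only by the tool play_rows, never from a script. Its argument "rows" is a list of rows, each an object of numbers: "wx", "wy", "wz": the turn, a rotation vector about the tool's x, y, z in units of 5 degrees (1.0 is 5 degrees); "x", "y", "z": the shift along the tool's x, y, z in units of 30 mm (1.0 is 30 mm); "gripper": the closure in counts, from 0 (fully open) to 255 (shut). In form: [{"wx": .., "wy": .., "wz": .., "x": .., "y": .., "z": .., "gripper": ..}, ...]. A call has 1 to 20 rows; each row shifts and turns the commanded pose from where the row before left it, along the tool's axes as they then stand; what a row does not reach is not made up. A row lasts 1/10 s, in which the tool goes at most 50 mm and 8.59 degrees, less where a joint would pass 70% of its speed; a pose out of reach is approached as far as the arm can. A call is refused whole if a number of a shift passes 1 or a number of a turn 1, either way. A call with a gripper value outside its range is refused whole. The fingers move at their own pace and stop on an object; "squeeze" is the grip in N (left out, the last holds). Time passes only in rows, so rows that do not move let the fingers close. It gives the time, the measured TCP pose, the force, the opening and the grip force at its end, in the units of the state.
- sensors.read_state(): the state, without advancing time (a new reading comes with each control period).
- grab_frame(name): name is "scene" or "top" or "wrist"; returns the picture (420x560x3 uint8, blue, green, red); there is no depth.
- camera_params(name): a dict with "vfov" (degrees; the focal length in pixels is half the picture's height over the tangent of half this angle, whatever the lens; pixels are square), "cx", "cy" (the principal point, pixels), "R" (3x3) and "t" (3): a world point X has camera coordinates R X + t. Camera axes: x right, y down, z forward; pixel columns grow to the right and rows downward; lengths in m; the calibration is good to about 2 mm. A picture is of the moment at which its call begins: read the wrist's pose just before it. camera_params takes no time and is no camera call; for the wrist camera it gives the pose at the moment of the call.
- order.close_job(): hands the job in; it is judged then, once.
The state is a dict: "t": time; "joint_positions": joint angles; "joint_vel": joint speeds; "joint_efforts": joint torques, N m; "tool_pos": TCP position; "tcp_rot": TCP orientation; "ft_force": force on the tool from outside, world axes, zero at the start; "moment": the same for the moment, N m; "gripper_width": finger opening in m; "grasp_force": force on a finger pad.
Only numpy, scipy, OpenCV 4.12 (cv2) and the standard library are available. Lean on these libraries where they do the work, as an engineer would, in place of code of your own. Each camera call takes 0.05 s, during which the arm holds its last target. There are 200 camera calls.

TASK

Clear the locksmith's bench: put both padlocks into the blue bin, both euro-profile lock cylinders (the nickel one and the brass one) into the red bin, and the black flip car key into the yellow bin, going by the kind of thing and not its colour. Set each one down gently rather than dropping it, so that all lie flat and the same way up as now on the floor of their bin, side by side and never on top of one another or on the rim. Leave the tea glass and the oil bottle where they stand.

Things in the scene. Friction and masses are not known exactly. Their poses are not given: they have to be found in the camera images.
- brass_padlock: Padlock with a solid brass body, lying flat. Body 34 mm along x, 40 mm wide along y, 16 mm thick, z up; the steel shackle lies in the same plane on the +x side (whole padlock from x = -17 to +41 mm). Origin: underside of the body, at the body's centre. About 170 g. Grip the body from above across y (40 mm).
- steel_padlock: Padlock with a dark steel body of stacked plates (black lines across it), lying flat. Body 34 mm along x, 40 mm wide along y, 16 mm thick, z up; the steel shackle lies in the same plane on the +x side (whole padlock from x = -17 to +41 mm). Origin: underside of the body, at the body's centre. About 180 g. Grip the body from above across y (40 mm).
- nickel_cylinder: Double euro-profile lock cylinder, silvery nickel, lying on its side: 60 mm long along its x axis, 33 mm wide along y (round barrel of 17 mm diameter on the -y side, 10 mm keel on the +y side), 17 mm high at the barrel and about 10 mm at the keel; z up. A short dark cam shows in the middle. Origin: centre of its outline, on the bench. About 180 g. Easily gripped from above at its middle, across y (33 mm).
- brass_cylinder: Double euro-profile lock cylinder, brass-yellow, lying on its side: 60 mm long along its x axis, 33 mm wide along y (round barrel of 17 mm diameter on the -y side, 10 mm keel on the +y side), 17 mm high at the barrel and about 10 mm at the keel; z up. A short dark cam shows in the middle. Origin: centre of its outline, on the bench. About 190 g. Easily gripped from above at its middle, across y (33 mm).
- flip_key: Black plastic remote car key with its blade folded in, three grey buttons on top, lying flat: 68 mm long along its x axis (from -33 to +35 mm), 34 mm wide along y, 15 mm thick; z up. Origin: underside, at its centre. About 45 g. Easily gripped from above across y (34 mm).
- blue_bin: Blue plastic stock bin, for the padlocks. Fixed. Open tray, inside 100 mm (its x) by 150 mm (its y), walls and floor 4 mm, rim 30 mm above the bench, empty. Origin: under the tray's centre, on the bench; z up. Along its +x side (x = 54 to 114 mm) runs a ledge level with the rim, with the shop's sample, a brass padlock, fastened on it (top 48 mm above the bench): not to be picked.
- red_bin: Red plastic stock bin, for the lock cylinders. Fixed. Open tray, inside 100 mm (its x) by 150 mm (its y), walls and floor 4 mm, rim 30 mm above the bench, empty. Origin: under the tray's centre, on the bench; z up. Along its +x side (x = 54 to 114 mm) runs a ledge level with the rim, with the shop's sample, a nickel lock cylinder, fastened on it (top 48 mm above the bench): not to be picked.
- yellow_bin: Yellow plastic stock bin, for the car key. Fixed. Open tray, inside 100 mm (its x) by 150 mm (its y), walls and floor 4 mm, rim 30 mm above the bench, empty. Origin: under the tray's centre, on the bench; z up. Along its +x side (x = 54 to 114 mm) runs a ledge level with the rim, with the shop's sample, a black flip key, fastened on it (top 48 mm above the bench): not to be picked.
- tea_glass: Bystander: empty tulip-shaped tea glass, 56 mm across the rim, 85 mm tall, loose on the bench. Origin: centre of its underside. To be left alone.
- oil_bottle: Bystander: white plastic oil bottle with a green band and a red nozzle, 44 mm across, 120 mm tall, loose on the bench. Origin: centre of its underside. To be left alone.

How it is judged:
At the end, for the whole second after the job is handed in: Both padlocks lie in the blue bin, both cylinders in the red bin, the flip key in the yellow bin: each within the walls, flat (within 0.15 rad) on the floor (within 5 mm), at rest and released; tea glass and oil bottle upright, within 25 mm of where they stood (x of brass_padlock in the frame of blue_bin between -0.044 and 0.044 m and y of brass_padlock in the frame of blue_bin between -0.069 and 0.069 m and z of each of brass_padlock, steel_padlock in the frame of blue_bin below 0.009 m and angle between each of brass_padlock, steel_padlock, nickel_cylinder, brass_cylinder, flip_key's own z axis and vertical below 0.15 rad and linear speed of each of brass_padlock, steel_padlock, nickel_cylinder, brass_cylinder, flip_key below 0.02 m/s and x of steel_padlock in the frame of blue_bin between -0.044 and 0.044 m and y of steel_padlock in the frame of blue_bin between -0.069 and 0.069 m and x of nickel_cylinder in the frame of red_bin between -0.044 and 0.044 m and y of nickel_cylinder in the frame of red_bin between -0.069 and 0.069 m and z of each of nickel_cylinder, brass_cylinder in the frame of red_bin below 0.009 m and x of brass_cylinder in the frame of red_bin between -0.044 and 0.044 m and y of brass_cylinder in the frame of red_bin between -0.069 and 0.069 m and x of flip_key in the frame of yellow_bin between -0.044 and 0.044 m and y of flip_key in the frame of yellow_bin between -0.069 and 0.069 m and z of flip_key in the frame of yellow_bin below 0.009 m and not ((distance of tea_glass from where it was at the start of the episode above 0.025 m or angle between tea_glass's own z axis and vertical above 0.35 rad) or (distance of oil_bottle from where it was at the start of the episode above 0.025 m or angle between oil_bottle's own z axis and vertical above 0.35 rad))); the robot touches nothing.
It fails at once if a padlock, cylinder or key falls freely faster than 0.8 m/s (a drop of more than about 30 mm) ((linear speed of brass_padlock above 0.8 m/s and contact force between anything else and brass_padlock below 0.001 N) or (linear speed of steel_padlock above 0.8 m/s and contact force between anything else and steel_padlock below 0.001 N) or (linear speed of nickel_cylinder above 0.8 m/s and contact force between anything else and nickel_cylinder below 0.001 N) or (linear speed of brass_cylinder above 0.8 m/s and contact force between anything else and brass_cylinder below 0.001 N) or (linear speed of flip_key above 0.8 m/s and contact force between anything else and flip_key below 0.001 N)).
It fails at once if the tea glass or the oil bottle is shifted by more than 25 mm or tipped by more than 0.35 rad ((distance of tea_glass from where it was at the start of the episode above 0.025 m or angle between tea_glass's own z axis and vertical above 0.35 rad) or (distance of oil_bottle from where it was at the start of the episode above 0.025 m or angle between oil_bottle's own z axis and vertical above 0.35 rad)).
It also fails if it takes over 112 s, if anything falls off the work surface, if the arm or the gripper's body presses on something with over 40 N, if the wrist force passes 120 N, or if a joint passes its speed limit or range.

## Working session

There is one attempt and no reset: what is moved stays moved. The work goes in short steps, Python scripts to look and compute and a tool call to move; the robot and the scene stay as the last step left them, time stands still between calls to the robot, and variables do not carry over. Pictures are saved under pics/ and viewed, at most 14 in all, crops included, and the job is handed in when it is done.

Besides the shell and the picture viewer there is one more tool, called as name(argument=value, ...) on one line, values as JSON. play_rows: Moves the arm, as the interface text tells. Its arguments: {"type":"object","properties":{"rows":{"type":"array","items":{"type":"object","properties":{"wx":{"type":"number"},"wy":{"type":"number"},"wz":{"type":"number"},"x":{"type":"number"},"y":{"type":"number"},"z":{"type":"number"},"gripper":{"type":"number"}}}},"squeeze":{"type":"number"}},"required":["rows"]}

```bash
mkdir -p pics; ls; python3 - <<'E'
from cell import sensors, grab_frame, camera_params
import cv2, numpy as np
for n in ["top","scene"]:
    cv2.imwrite(f"pics/{n}0.png",grab_frame(n)); p=camera_params(n); print(n,p)
s=sensors.read_state(); print(s["t"],s["tool_pos"],s["tcp_rot"],s["gripper_width"])
E
```

```text
pics
top {'vfov': 42.05645097159337, 'cx': 268.48013710198194, 'cy': 208.83714344075773, 'R': array([[ 0.02002574, -0.99979857, -0.00133544],
       [-0.99812571, -0.01991494, -0.05786589],
       [ 0.05782764,  0.00249175, -0.99832347]]), 't': array([-1.33191297e-03,  4.97317069e-01,  1.76326377e+00])}
scene {'vfov': 45.74568417452923, 'cx': 291.47192631834736, 'cy': 206.59693127434795, 'R': array([[-0.31094038,  0.95039649,  0.00791202],
       [ 0.53204732,  0.18095546, -0.8271522 ],
       [-0.78755427, -0.25298545, -0.56192227]]), 't': array([ 0.1400276 , -0.24112701,  1.61795161])}
0.1 [0.2101919  0.53463106 0.24738483] [[-9.30594007e-01  3.66051578e-01 -1.01815075e-03]
 [ 3.66052754e-01  9.30592982e-01 -1.44322448e-03]
 [ 4.19189347e-04 -1.71575294e-03 -9.99998440e-01]] 0.08531604322117811
```

View pics/top0.png

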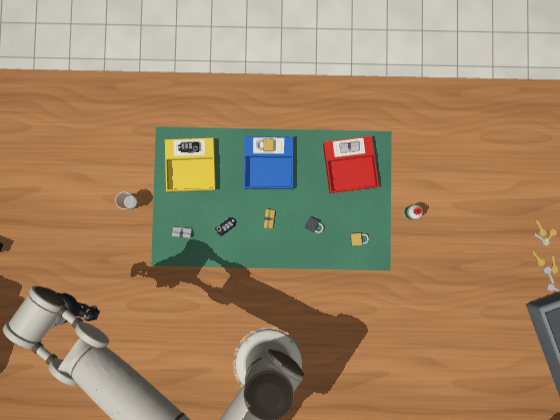

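View pics/scene0.png

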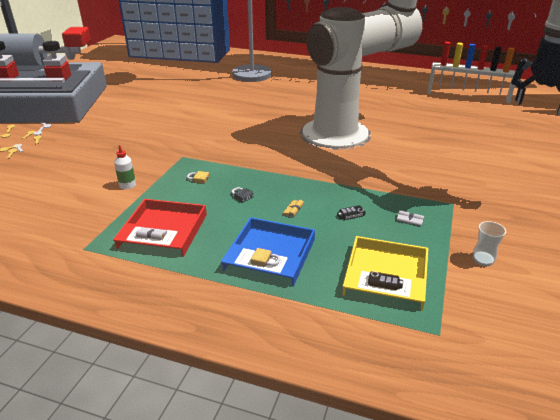

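The top view shows, left to right in the lower row: nickel cylinder (182,232), key (226,226), brass cylinder (270,218), steel padlock (315,225) and brass padlock (360,239). The bins are yellow (190,165), blue (269,162) and red (350,165), with the glass at (126,201) and the bottle at (415,212). The scene view agrees. Next I'll measure coarse positions.

```bash
cat > h.py <<'E'
from cell import sensors, grab_frame, camera_params
import cv2, numpy as np
def proj(p,X):
    f=210/np.tan(np.radians(p["vfov"]/2)); c=np.asarray(X)@p["R"].T+p["t"]
    return c[...,:2]/c[...,2:]*f+[p["cx"],p["cy"]]
def cast(p,uv,z):
    f=210/np.tan(np.radians(p["vfov"]/2)); uv=np.atleast_2d(uv).astype(float)
    d=np.c_[(uv-[p["cx"],p["cy"]])/f,np.ones(len(uv))]@p["R"]; c=-p["R"].T@p["t"]
    return (c+d*((z-c[2])/d[:,2])[:,None])[:,:2]
def rect(P):
    (c,(w,h),a)=cv2.minAreaRect((P*1000).astype(np.float32))
    if w<h: w,h,a=h,w,a+90
    return np.round(c,1),round(w,1),round(h,1),round(((a+90)%180)-90,1)  # long-axis angle, mm/deg
E
python3 - <<'E'
from h import *
im=cv2.imread("pics/top0.png"); p=camera_params("top"); hsv=cv2.cvtColor(im,cv2.COLOR_BGR2HSV)
H,S,V=cv2.split(hsv)
for n,m in dict(yellow=(abs(H.astype(int)-28)<6)&(S>200)&(V>100),blue=(abs(H.astype(int)-110)<12)&(S>150),red=((H<5)|(H>174))&(S>180)&(V>60)).items():
    m=m.astype(np.uint8); m[:120]=0;m[200:]=0;m[:,:158]=0;m[:,388:]=0
    c=max(cv2.findContours(m,0,2)[0],key=cv2.contourArea); print(n,rect(cast(p,c[:,0],.03)))
for n,(u,v) in dict(nick=(182,232),key=(226,226),brasscyl=(270,218),steel=(315,225),brass=(360,239),glass=(126,201),bottle=(415,212)).items(): print(n,cast(p,(u,v),.01).round(3))
s=sensors.read_state(); w=camera_params("wrist"); c=-w["R"].T@w["t"]
print("cam in tool",s["tcp_rot"].T@(c-s["tool_pos"]),"\n",w["R"]@s["tcp_rot"],w["vfov"])
E
```

```text
Traceback (most recent call last):
ValueError: max() iterable argument is empty
```

```bash
python3 - <<'E'
from h import *
im=cv2.imread("pics/top0.png"); p=camera_params("top"); hsv=cv2.cvtColor(im,cv2.COLOR_BGR2HSV)
H,S,V=cv2.split(hsv)
print(hsv[175,190],hsv[170,269],hsv[175,350])
for n,(u,v) in dict(yellow=(190,175),blue=(269,170),red=(350,175)).items():
    d=(H.astype(int)-int(H[v,u])+90)%180-90
    m=((abs(d)<7)&(S>140)&(V>50)).astype(np.uint8); m[:128]=0;m[200:]=0;m[:,:158]=0;m[:,388:]=0
    c=max(cv2.findContours(m,0,2)[0],key=cv2.contourArea); print(n,rect(cast(p,c[:,0],.03)))
for n,(u,v) in dict(nick=(182,232),key=(226,226),brasscyl=(270,218),steel=(315,225),brass=(360,239),glass=(126,201),bottle=(415,212)).items(): print(n,cast(p,(u,v),.01).round(3))
s=sensors.read_state(); w=camera_params("wrist"); c=-w["R"].T@w["t"]
print("cam in tool",s["tcp_rot"].T@(c-s["tool_pos"]),"\n",w["R"]@s["tcp_rot"],w["vfov"])
E
```

```text
[ 25 166 223] [107 177 189] [  1 197 198]
yellow (array([635.8, 266.6]), 169.9, 159.8, 3.3)
blue (array([648.6,  13.2]), 169.7, 156.0, 1.1)
red (array([ 647.4, -254.3]), 169.4, 161.5, 8.4)
nick [[0.416 0.289]]
key [[0.439 0.146]]
brasscyl [[0.468 0.003]]
steel [[ 0.448 -0.144]]
brass [[ 0.405 -0.291]]
glass [[0.514 0.474]]
bottle [[ 0.497 -0.469]]
cam in tool [ 0.07145555  0.00073326 -0.12508895] 
 [[-5.65126966e-04  9.99999505e-01 -8.18483135e-04]
 [-9.58418130e-01 -7.75196049e-04 -2.85366582e-01]
 [-2.85367076e-01  6.23180725e-04  9.58418094e-01]] 58.73689396554774
```

play_rows(rows=[{"wz": 1,"gripper": 0},{"wz": 1},{"wz": 1},{"wz": 1},{"wz": 1},{"wz": 1},{"wz": 1},{"wz": 1},{"wz": 1},{"wz": 1},{"wz": 1},{"wz": 1},{"wz": 1},{"wz": 0.7}], squeeze=40)

```text
$.rows[0]: bad value
```

play_rows(rows=[{"x": -1,"y": 0.75},{"x": -1,"y": 0.75},{"x": -1,"y": 0.75},{"x": -1,"y": 0.75},{"x": -1,"y": 0.75},{"x": -1,"y": 0.75},{"x": -1,"y": 0.75},{"x": -1,"y": 0.75},{"x": -0.5,"y": 0.5},{},{}])

```text
$.rows[0]: bad value
```

```bash
python3 - <<'E'
from h import *
import pickle
s=sensors.read_state(); p=camera_params("wrist"); im=grab_frame("wrist"); print(s["t"],s["tool_pos"],s["tcp_rot"].round(3))
cv2.imwrite("pics/w1.png",im); pickle.dump(p,open("w1.pkl","wb"))
E
```

```text
0.1 [0.2101919  0.53463106 0.24738483] [[-0.931  0.366 -0.001]
 [ 0.366  0.931 -0.001]
 [ 0.    -0.002 -1.   ]]
```

View pics/w1.png

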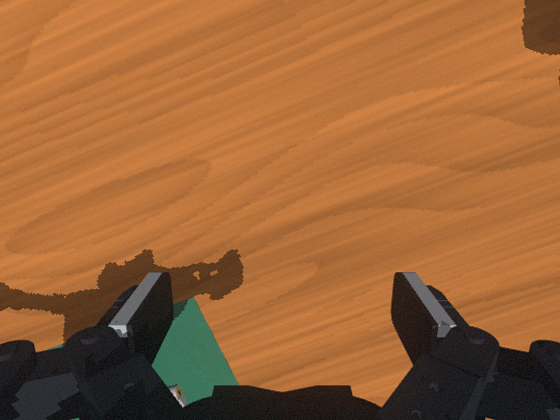

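The rows need every field filled in. In this view only bench and mat show, with the fingers at the bottom of the picture.

play_rows(rows=[{"wx": 0,"wy": 0,"wz": 1,"x": 0,"y": 0,"z": 0,"gripper": 0},{"wx": 0,"wy": 0,"wz": 1,"x": 0,"y": 0,"z": 0,"gripper": 0},{"wx": 0,"wy": 0,"wz": 1,"x": 0,"y": 0,"z": 0,"gripper": 0},{"wx": 0,"wy": 0,"wz": 1,"x": 0,"y": 0,"z": 0,"gripper": 0},{"wx": 0,"wy": 0,"wz": 1,"x": 0,"y": 0,"z": 0,"gripper": 0},{"wx": 0,"wy": 0,"wz": 1,"x": 0,"y": 0,"z": 0,"gripper": 0},{"wx": 0,"wy": 0,"wz": 1,"x": 0,"y": 0,"z": 0,"gripper": 0},{"wx": 0,"wy": 0,"wz": 1,"x": 0,"y": 0,"z": 0,"gripper": 0},{"wx": 0,"wy": 0,"wz": 1,"x": 0,"y": 0,"z": 0,"gripper": 0},{"wx": 0,"wy": 0,"wz": 1,"x": 0,"y": 0,"z": 0,"gripper": 0},{"wx": 0,"wy": 0,"wz": 1,"x": 0,"y": 0,"z": 0,"gripper": 0},{"wx": 0,"wy": 0,"wz": 1,"x": 0,"y": 0,"z": 0,"gripper": 0},{"wx": 0,"wy": 0,"wz": 1,"x": 0,"y": 0,"z": 0,"gripper": 0},{"wx": 0,"wy": 0,"wz": 0.7,"x": 0,"y": 0,"z": 0,"gripper": 0}], squeeze=40)

```text
t: 1.55
tool_pos: [0.2104, 0.5349, 0.2479]
tcp_rot: [[0.003, 1.0, -0.0], [1.0, -0.003, -0.001], [-0.001, -0.0, -1.0]]
ft_force: [-0.8, 0.7, -0.2]
gripper_width: 0.0852
grasp_force: 0.0
```

play_rows(rows=[{"wx": 0,"wy": 0,"wz": 0,"x": -1,"y": 0.6,"z": 0,"gripper": 0},{"wx": 0,"wy": 0,"wz": 0,"x": -1,"y": 0.6,"z": 0,"gripper": 0},{"wx": 0,"wy": 0,"wz": 0,"x": -1,"y": 0.6,"z": 0,"gripper": 0},{"wx": 0,"wy": 0,"wz": 0,"x": -1,"y": 0.6,"z": 0,"gripper": 0},{"wx": 0,"wy": 0,"wz": 0,"x": -1,"y": 0.6,"z": 0,"gripper": 0},{"wx": 0,"wy": 0,"wz": 0,"x": -1,"y": 0.6,"z": 0,"gripper": 0},{"wx": 0,"wy": 0,"wz": 0,"x": -1,"y": 0.6,"z": 0,"gripper": 0},{"wx": 0,"wy": 0,"wz": 0,"x": -1,"y": 0.6,"z": 0,"gripper": 0},{"wx": 0,"wy": 0,"wz": 0,"x": -1,"y": 0.6,"z": 0,"gripper": 0},{"wx": 0,"wy": 0,"wz": 0,"x": -1,"y": 0.6,"z": 0,"gripper": 0},{"wx": 0,"wy": 0,"wz": 0,"x": -1,"y": 0.6,"z": 0,"gripper": 0},{"wx": 0,"wy": 0,"wz": 0,"x": 0,"y": 0,"z": 0,"gripper": 0},{"wx": 0,"wy": 0,"wz": 0,"x": 0,"y": 0,"z": 0,"gripper": 0}])

```text
t: 2.85
tool_pos: [0.4086, 0.2048, 0.248]
tcp_rot: [[0.001, 1.0, -0.001], [1.0, -0.001, 0.0], [0.0, -0.001, -1.0]]
ft_force: [-0.2, 0.5, 0.2]
gripper_width: 0.0854
grasp_force: 0.0
```

```bash
python3 - <<'E'
from h import *
import pickle
s=sensors.read_state(); p=camera_params("wrist"); im=grab_frame("wrist"); print(s["t"],s["tool_pos"],s["tcp_rot"].round(3))
cv2.imwrite("pics/w2.png",im); pickle.dump(p,open("w2.pkl","wb"))
E
```

```text
2.85 [0.40862458 0.20480071 0.24804864] [[ 0.001  1.    -0.001]
 [ 1.    -0.001  0.   ]
 [ 0.    -0.001 -1.   ]]
```

View pics/w2.png

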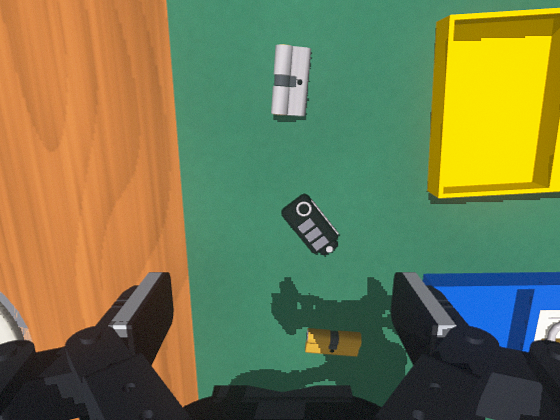

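The wrist view shows the nickel cylinder at (291,82), the key at (311,225), the brass cylinder at (333,341) and the yellow bin's rim corners at (437,190) and (447,20).

```bash
cat >> h.py <<'E'
def blob(im,p,uv,r,z,hull=True):
    """non-mat blob around pixel uv: mat is green-hued; shadows keep the hue"""
    hsv=cv2.cvtColor(im,cv2.COLOR_BGR2HSV); H,S,V=cv2.split(hsv)
    m=(~((abs(H.astype(int)-78)<16)&(S>70))).astype(np.uint8)
    k=np.zeros_like(m); k[max(0,uv[1]-r):uv[1]+r,max(0,uv[0]-r):uv[0]+r]=1
    m=cv2.morphologyEx(m*k,cv2.MORPH_OPEN,np.ones((3,3),np.uint8))
    cs=[c for c in cv2.findContours(m,0,2)[0] if cv2.contourArea(c)>40]
    c=max(cs,key=cv2.contourArea)
    return rect(cast(p,c[:,0],z)),len(cs)
E
python3 - <<'E'
from h import *
import pickle
im=cv2.imread("pics/w2.png"); p=pickle.load(open("w2.pkl","rb"))
print(cv2.cvtColor(im,cv2.COLOR_BGR2HSV)[[150,300],[240,290]])
print("nick",blob(im,p,(291,82),50,.007)); print("key",blob(im,p,(311,225),46,.009)); print("bcyl",blob(im,p,(333,341),35,.007))
print("yellow corners",cast(p,[(436,196),(445,13),(430,190),(441,22)],.03))
E
```

```text
[[ 76 121 143]
 [ 79 145  72]]
nick ((array([418. , 292.7]), 62.6, 33.1, 85.7), 1)
key ((array([441.7, 149.8]), 68.4, 34.5, -51.6), 1)
bcyl ((array([468.3,   9.4]), 64.4, 33.7, -5.2), 1)
yellow corners [[0.55614843 0.18812488]
 [0.54546754 0.34494275]
 [0.54980472 0.19398965]
 [0.54296095 0.33816619]]
```

play_rows(rows=[{"wx": 0,"wy": 0,"wz": 0,"x": 0.6,"y": 0.1,"z": 1,"gripper": 0},{"wx": 0,"wy": 0,"wz": 0,"x": 0.6,"y": 0.1,"z": 1,"gripper": 0},{"wx": 0,"wy": 0,"wz": 0,"x": 0.6,"y": 0.1,"z": 1,"gripper": 0},{"wx": 0,"wy": 0,"wz": 0,"x": 0.6,"y": 0,"z": 1,"gripper": 0},{"wx": 0,"wy": 0,"wz": 0,"x": 0.53,"y": 0,"z": 1,"gripper": 0},{"wx": 0,"wy": 0,"wz": 0.86,"x": 0,"y": 0,"z": 0.8,"gripper": 0},{"wx": 0,"wy": 0,"wz": 0,"x": 0,"y": 0,"z": 0.8,"gripper": 0},{"wx": 0,"wy": 0,"wz": 0,"x": 0,"y": 0,"z": 0.6,"gripper": 0},{"wx": 0,"wy": 0,"wz": 0,"x": 0,"y": 0,"z": 0.45,"gripper": 0},{"wx": 0,"wy": 0,"wz": 0,"x": 0,"y": 0,"z": 0,"gripper": 0},{"wx": 0,"wy": 0,"wz": 0,"x": 0,"y": 0,"z": 0,"gripper": 0},{"wx": 0,"wy": 0,"wz": 0,"x": 0,"y": 0,"z": 0,"gripper": 255},{"wx": 0,"wy": 0,"wz": 0,"x": 0,"y": 0,"z": 0,"gripper": 255},{"wx": 0,"wy": 0,"wz": 0,"x": 0,"y": 0,"z": 0,"gripper": 255},{"wx": 0,"wy": 0,"wz": 0,"x": 0,"y": 0,"z": 0,"gripper": 255},{"wx": 0,"wy": 0,"wz": 0,"x": 0,"y": 0,"z": 0,"gripper": 255},{"wx": 0,"wy": 0,"wz": 0,"x": 0,"y": 0,"z": 0,"gripper": 255},{"wx": 0,"wy": 0,"wz": 0,"x": 0,"y": 0,"z": 0,"gripper": 255}])

```text
t: 4.7
tool_pos: [0.418, 0.2932, 0.0196]
tcp_rot: [[0.075, 0.997, 0.001], [0.997, -0.075, 0.0], [0.0, 0.001, -1.0]]
ft_force: [-1.8, -1.7, 5.3]
gripper_width: 0.0302
grasp_force: 39.3
```

play_rows(rows=[{"wx": 0,"wy": 0,"wz": 0,"x": 0,"y": 0,"z": -0.5,"gripper": 255},{"wx": 0,"wy": 0,"wz": 0,"x": 0,"y": 0,"z": -1,"gripper": 255},{"wx": 0,"wy": 0,"wz": 0,"x": 0,"y": 0,"z": -1,"gripper": 255},{"wx": 0,"wy": 0,"wz": 0,"x": 0,"y": 0,"z": -1,"gripper": 255},{"wx": 0,"wy": 0,"wz": 0,"x": 0,"y": 0,"z": 0,"gripper": 255}])

```text
t: 5.2
tool_pos: [0.4204, 0.2942, 0.128]
tcp_rot: [[0.075, 0.997, 0.008], [0.997, -0.075, 0.003], [0.004, 0.008, -1.0]]
ft_force: [-0.2, 0.8, -0.8]
gripper_width: 0.0305
grasp_force: 40.5
```

```bash
python3 - <<'E'
from h import *
s=sensors.read_state(); im=grab_frame("wrist"); print(s["t"],s["tool_pos"],s["gripper_width"],s["ft_force"])
cv2.imwrite("pics/w3.png",im)
E
```

```text
5.2 [0.42044655 0.29418352 0.12801323] 0.030484522922067086 [-0.22495864  0.75395492 -0.79527102]
```

View pics/w3.png

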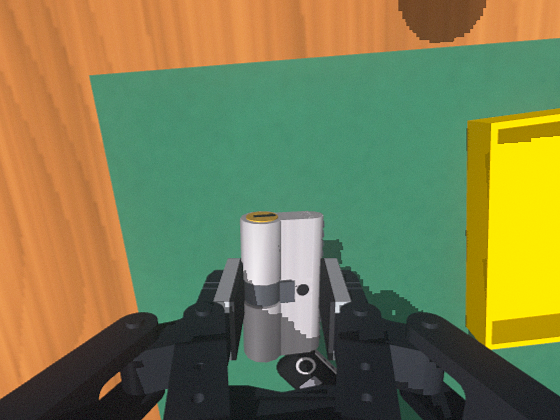

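The cylinder is held level at about (282,285), between the fingers.

play_rows(rows=[{"wx": 0,"wy": 0,"wz": 0,"x": -0.5,"y": 0.2,"z": 0,"gripper": 255},{"wx": 0,"wy": 0,"wz": 0,"x": -1,"y": 0.4,"z": 0,"gripper": 255},{"wx": 0,"wy": 0,"wz": 0,"x": -1,"y": 0.4,"z": 0,"gripper": 255},{"wx": 0,"wy": 0,"wz": 0,"x": -1,"y": 0.4,"z": 0,"gripper": 255},{"wx": 0,"wy": 0,"wz": 0,"x": -1,"y": 0.4,"z": 0,"gripper": 255},{"wx": 0,"wy": 0,"wz": 0,"x": -1,"y": 0.4,"z": 0,"gripper": 255},{"wx": 0,"wy": 0,"wz": 0,"x": -1,"y": 0.4,"z": 0,"gripper": 255},{"wx": 0,"wy": 0,"wz": 0,"x": -1,"y": 0.5,"z": 0,"gripper": 255},{"wx": 0,"wy": 0,"wz": 0,"x": -1,"y": 0.5,"z": 0,"gripper": 255},{"wx": 0,"wy": 0,"wz": 0,"x": -1,"y": 0.5,"z": 0,"gripper": 255},{"wx": 0,"wy": 0,"wz": 0,"x": -1,"y": 0.5,"z": 0,"gripper": 255},{"wx": 0,"wy": 0,"wz": 0,"x": -1,"y": 0.5,"z": 0,"gripper": 255},{"wx": 0,"wy": 0,"wz": 0,"x": -1,"y": 0.5,"z": 0,"gripper": 255},{"wx": 0,"wy": 0,"wz": 0,"x": -1,"y": 0.5,"z": 0,"gripper": 255},{"wx": 0,"wy": 0,"wz": 0,"x": -1,"y": 0.5,"z": 0,"gripper": 255},{"wx": 0,"wy": 0,"wz": 0,"x": -1,"y": 0.5,"z": 0,"gripper": 255},{"wx": 0,"wy": 0,"wz": 0,"x": -1,"y": 0.4,"z": 0,"gripper": 255},{"wx": 0,"wy": 0,"wz": 0,"x": -1,"y": 0.4,"z": 0,"gripper": 255},{"wx": 0,"wy": 0,"wz": 0,"x": -1,"y": 0.4,"z": 0,"gripper": 255},{"wx": 0,"wy": 0,"wz": 0,"x": -0.5,"y": 0.2,"z": 0,"gripper": 255}])

```text
t: 7.25
tool_pos: [0.6284, -0.2964, 0.1206]
tcp_rot: [[0.076, 0.997, -0.003], [0.997, -0.076, 0.001], [0.001, -0.003, -1.0]]
ft_force: [-0.4, 0.5, -2.3]
gripper_width: 0.0306
grasp_force: 40.4
```

play_rows(rows=[{"wx": 0,"wy": 0,"wz": -0.85,"x": 0,"y": 0,"z": 0,"gripper": 255},{"wx": 0,"wy": 0,"wz": -0.85,"x": 0,"y": 0,"z": 0,"gripper": 255},{"wx": 0,"wy": 0,"wz": -0.84,"x": 0,"y": 0,"z": 0,"gripper": 255},{"wx": 0,"wy": 0,"wz": 0,"x": 0,"y": 0,"z": 0,"gripper": 255},{"wx": 0,"wy": 0,"wz": 0,"x": 0,"y": 0,"z": 0,"gripper": 255}])

```text
t: 7.75
tool_pos: [0.6285, -0.2938, 0.1217]
tcp_rot: [[-0.145, 0.989, -0.003], [0.989, 0.145, 0.002], [0.002, -0.002, -1.0]]
ft_force: [-0.5, -1.0, -2.0]
gripper_width: 0.0302
grasp_force: 40.3
```

```bash
python3 - <<'E'
from h import *
import pickle
s=sensors.read_state(); p=camera_params("wrist"); im=grab_frame("wrist"); print(s["t"],s["tool_pos"],s["tcp_rot"].round(3),s["gripper_width"])
cv2.imwrite("pics/w4.png",im); pickle.dump(p,open("w4.pkl","wb"))
E
```

```text
7.75 [ 0.62852251 -0.29377691  0.12167097] [[-0.145  0.989 -0.003]
 [ 0.989  0.145  0.002]
 [ 0.002 -0.002 -1.   ]] 0.030191081081209274
```

View pics/w4.png

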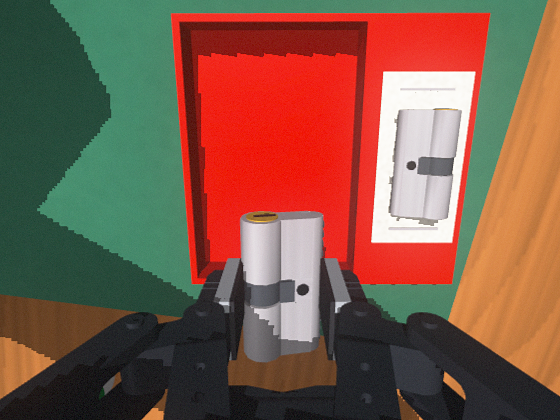

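Red bin outer rim corners are at (172,14), (490,13), (453,284) and (191,284). The cylinder is still held, about 20–30 mm toward the bin's -y side.

```bash
python3 - <<'E'
from h import *
import pickle
p=pickle.load(open("w4.pkl","rb"))
P=cast(p,[(172,14),(490,13),(453,284),(191,284)],.03); print(P.round(4), [np.linalg.norm(P[i]-P[(i+1)%4]).round(4) for i in range(4)])
c=P.mean(0); a=np.arctan2(*((P[1]-P[0])+(P[2]-P[3]))[::-1]); b=np.arctan2(*((P[0]-P[3])+(P[1]-P[2]))[::-1])-np.pi/2; a=(a+b)/2
ex=np.array([np.cos(a),np.sin(a)]); ey=np.array([-ex[1],ex[0]]); o=c-.03*ex; print("origin",o,np.degrees([a,b]))
s=sensors.read_state(); T=s["tool_pos"][:2]; print("tcp in bin",ex@(T-o),ey@(T-o))
E
```

```text
[[ 0.556  -0.188 ]
 [ 0.7211 -0.1635]
 [ 0.7448 -0.3192]
 [ 0.5779 -0.3438]] [np.float64(0.1669), np.float64(0.1575), np.float64(0.1687), np.float64(0.1573)]
origin [ 0.6202477  -0.25800923] [8.36436673 8.33052488]
tcp in bin 0.0032062152361913756 -0.03673975202120157
```

play_rows(rows=[{"wx": 0,"wy": 0,"wz": 0,"x": 0,"y": -0.1,"z": 0.8,"gripper": 255},{"wx": 0,"wy": 0,"wz": 0,"x": 0,"y": 0,"z": 0.9,"gripper": 255},{"wx": 0,"wy": 0,"wz": 0,"x": 0,"y": 0,"z": 0.7,"gripper": 255},{"wx": 0,"wy": 0,"wz": 0,"x": 0,"y": 0,"z": 0.4,"gripper": 255},{"wx": 0,"wy": 0,"wz": 0,"x": 0,"y": 0,"z": 0.3,"gripper": 255},{"wx": 0,"wy": 0,"wz": 0,"x": 0,"y": 0,"z": 0.1,"gripper": 255},{"wx": 0,"wy": 0,"wz": 0,"x": 0,"y": 0,"z": 0,"gripper": 255},{"wx": 0,"wy": 0,"wz": 0,"x": 0,"y": 0,"z": 0,"gripper": 255}])

```text
t: 8.6
tool_pos: [0.6272, -0.2953, 0.0291]
tcp_rot: [[-0.146, 0.989, 0.002], [0.989, 0.146, -0.001], [-0.001, 0.002, -1.0]]
ft_force: [0.2, -0.1, -2.6]
gripper_width: 0.0312
grasp_force: 40.4
```

play_rows(rows=[{"wx": 0,"wy": 0,"wz": 0,"x": 0,"y": 0,"z": 0.12,"gripper": 255},{"wx": 0,"wy": 0,"wz": 0,"x": 0,"y": 0,"z": 0.03,"gripper": 255},{"wx": 0,"wy": 0,"wz": 0,"x": 0,"y": 0,"z": 0,"gripper": 255},{"wx": 0,"wy": 0,"wz": 0,"x": 0,"y": 0,"z": 0,"gripper": 110},{"wx": 0,"wy": 0,"wz": 0,"x": 0,"y": 0,"z": 0,"gripper": 110},{"wx": 0,"wy": 0,"wz": 0,"x": 0,"y": 0,"z": 0,"gripper": 110},{"wx": 0,"wy": 0,"wz": 0,"x": 0,"y": 0,"z": 0,"gripper": 110}])

```text
t: 9.3
tool_pos: [0.6265, -0.2949, 0.0235]
tcp_rot: [[-0.147, 0.989, 0.0], [0.989, 0.147, -0.0], [-0.0, 0.0, -1.0]]
ft_force: [-0.0, 0.6, -0.0]
gripper_width: 0.0489
grasp_force: 0.0
```

play_rows(rows=[{"wx": 0,"wy": 0,"wz": 0,"x": 0,"y": 0,"z": -0.5,"gripper": 110},{"wx": 0,"wy": 0,"wz": 0,"x": 0,"y": 0,"z": -1,"gripper": 110},{"wx": 0,"wy": 0,"wz": 0,"x": 0,"y": 0,"z": -1,"gripper": 110},{"wx": 0,"wy": 0,"wz": 0,"x": 0.3,"y": -0.95,"z": -1,"gripper": 0},{"wx": 0,"wy": 0,"wz": 0,"x": 0.3,"y": -0.95,"z": -1,"gripper": 0},{"wx": 0,"wy": 0,"wz": 0,"x": 0.3,"y": -0.95,"z": -1,"gripper": 0},{"wx": 0,"wy": 0,"wz": 0,"x": 0.3,"y": -0.95,"z": -1,"gripper": 0},{"wx": 0,"wy": 0,"wz": 0,"x": 0.3,"y": -0.95,"z": -1,"gripper": 0},{"wx": 0,"wy": 0,"wz": 0,"x": 0.2,"y": -0.95,"z": 0,"gripper": 0},{"wx": 0,"wy": 0,"wz": 0,"x": 0,"y": 0,"z": 0,"gripper": 0},{"wx": 0,"wy": 0,"wz": 0,"x": 0,"y": 0,"z": 0,"gripper": 0}])

```text
t: 10.4
tool_pos: [0.4499, -0.2695, 0.2492]
tcp_rot: [[-0.146, 0.989, 0.001], [0.989, 0.146, -0.001], [-0.001, 0.001, -1.0]]
ft_force: [0.3, -0.6, -0.0]
gripper_width: 0.0857
grasp_force: 0.0
```

```bash
python3 - <<'E'
from h import *
import pickle
s=sensors.read_state(); p=camera_params("wrist"); im=grab_frame("wrist"); print(s["t"],s["tool_pos"],s["tcp_rot"].round(3),s["gripper_width"])
cv2.imwrite("pics/w5.png",im); pickle.dump(p,open("w5.pkl","wb"))
for n,X in dict(brass=(.405,-.291,.01),steel=(.448,-.144,.01)).items():
    uv=proj(p,X).astype(int); print(n,uv,blob(im,p,uv,55,.008))
E
```

```text
10.4 [ 0.44990771 -0.26951592  0.2492384 ] [[-0.146  0.989  0.001]
 [ 0.989  0.146 -0.001]
 [-0.001  0.001 -1.   ]] 0.08572284429848136
brass [232 188] ((array([ 407.7, -287.1]), 59.7, 42.2, -84.6), 1)
steel [298  37] ((array([ 447.4, -140.5]), 60.0, 40.7, 62.8), 1)
```

View pics/w5.png

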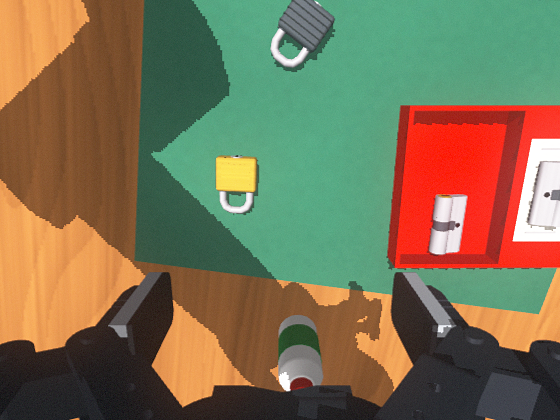

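The nickel cylinder lies flat in the red bin at (448,223). The brass padlock is at (236,183) with its shackle towards -y, and the steel one is at (302,35). Sizes check out.

play_rows(rows=[{"wx": 0,"wy": 0,"wz": 0,"x": 0,"y": -0.5,"z": 0.8,"gripper": 0},{"wx": 0,"wy": 0,"wz": 0,"x": 0,"y": -0.5,"z": 1,"gripper": 0},{"wx": 0,"wy": 0,"wz": 0,"x": 0.03,"y": -0.45,"z": 1,"gripper": 0},{"wx": 0,"wy": 0,"wz": 0.6,"x": 0,"y": 0,"z": 1,"gripper": 0},{"wx": 0,"wy": 0,"wz": 0,"x": 0,"y": 0,"z": 1,"gripper": 0},{"wx": 0,"wy": 0,"wz": 0,"x": 0,"y": 0,"z": 1,"gripper": 0},{"wx": 0,"wy": 0,"wz": 0,"x": 0,"y": 0,"z": 0.9,"gripper": 0},{"wx": 0,"wy": 0,"wz": 0,"x": 0,"y": 0,"z": 0.6,"gripper": 0},{"wx": 0,"wy": 0,"wz": 0,"x": 0,"y": 0,"z": 0.35,"gripper": 0},{"wx": 0,"wy": 0,"wz": 0,"x": 0,"y": 0,"z": 0,"gripper": 0},{"wx": 0,"wy": 0,"wz": 0,"x": 0,"y": 0,"z": 0,"gripper": 0},{"wx": 0,"wy": 0,"wz": 0,"x": 0,"y": 0,"z": 0,"gripper": 255},{"wx": 0,"wy": 0,"wz": 0,"x": 0,"y": 0,"z": 0,"gripper": 255},{"wx": 0,"wy": 0,"wz": 0,"x": 0,"y": 0,"z": 0,"gripper": 255},{"wx": 0,"wy": 0,"wz": 0,"x": 0,"y": 0,"z": 0,"gripper": 255},{"wx": 0,"wy": 0,"wz": 0,"x": 0,"y": 0,"z": 0,"gripper": 255},{"wx": 0,"wy": 0,"wz": 0,"x": 0,"y": 0,"z": 0,"gripper": 255}])

```text
t: 12.15
tool_pos: [0.4071, -0.2754, 0.0197]
tcp_rot: [[-0.095, 0.996, 0.001], [0.996, 0.095, -0.001], [-0.001, 0.001, -1.0]]
ft_force: [-0.9, 0.3, 5.9]
gripper_width: 0.0386
grasp_force: 41.2
```

play_rows(rows=[{"wx": 0,"wy": 0,"wz": 0,"x": 0,"y": 0,"z": -0.5,"gripper": 255},{"wx": 0,"wy": 0,"wz": 0,"x": 0,"y": 0,"z": -1,"gripper": 255},{"wx": 0,"wy": 0,"wz": 0,"x": 0,"y": 0,"z": -1,"gripper": 255},{"wx": 0,"wy": 0,"wz": 0,"x": 0,"y": 0,"z": -0.9,"gripper": 255},{"wx": 0,"wy": 0,"wz": 0,"x": 0.8,"y": 0.8,"z": 0,"gripper": 255},{"wx": 0,"wy": 0,"wz": 0,"x": 0.8,"y": 0.8,"z": 0,"gripper": 255},{"wx": 0,"wy": 0,"wz": 0,"x": 0.8,"y": 0.8,"z": 0,"gripper": 255},{"wx": 0,"wy": 0,"wz": 0,"x": 0.8,"y": 0.8,"z": 0,"gripper": 255},{"wx": 0,"wy": 0,"wz": 0,"x": 0.8,"y": 0.8,"z": 0,"gripper": 255},{"wx": 0,"wy": 0,"wz": 0,"x": 0.8,"y": 0.8,"z": 0,"gripper": 255},{"wx": 0,"wy": 0,"wz": 0,"x": 0.8,"y": 0.8,"z": 0,"gripper": 255},{"wx": 0,"wy": 0,"wz": 0,"x": 0.8,"y": 0.8,"z": 0,"gripper": 255},{"wx": 0,"wy": 0,"wz": 0,"x": 0.8,"y": 0.7,"z": 0,"gripper": 255},{"wx": 0,"wy": 0,"wz": 0,"x": 0.76,"y": 0.76,"z": 0,"gripper": 255},{"wx": 0,"wy": 0,"wz": 0.86,"x": 0,"y": 0,"z": 0,"gripper": 255},{"wx": 0,"wy": 0,"wz": 0,"x": 0,"y": 0,"z": 0,"gripper": 255},{"wx": 0,"wy": 0,"wz": 0,"x": 0,"y": 0,"z": 0,"gripper": 255}])

```text
t: 13.85
tool_pos: [0.6182, -0.015, 0.1202]
tcp_rot: [[-0.021, 1.0, -0.001], [1.0, 0.021, 0.0], [0.0, -0.001, -1.0]]
ft_force: [0.4, -0.6, -2.0]
gripper_width: 0.0388
grasp_force: 41.0
```

```bash
python3 - <<'E'
from h import *
import pickle
s=sensors.read_state(); p=camera_params("wrist"); im=grab_frame("wrist"); print(s["t"],s["tool_pos"],s["tcp_rot"].round(3),s["gripper_width"])
cv2.imwrite("pics/w6.png",im); pickle.dump(p,open("w6.pkl","wb"))
E
```

```text
13.85 [ 0.61820737 -0.0150024   0.12018993] [[-0.021  1.    -0.001]
 [ 1.     0.021  0.   ]
 [ 0.    -0.001 -1.   ]] 0.038835617107053404
```

View pics/w6.png

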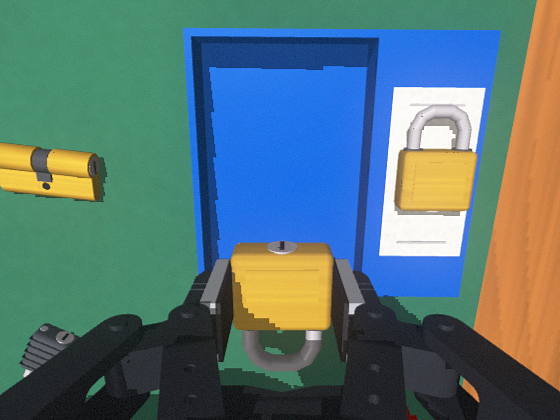

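The brass padlock is held level over the blue bin. Visible rim corners are (184,29), (499,31) and (459,297).

```bash
python3 - <<'E'
from h import *
import pickle
p=pickle.load(open("w6.pkl","rb"))
P=cast(p,[(184,29),(499,31),(459,297)],.03); print(P.round(4),np.linalg.norm(P[0]-P[1]),np.linalg.norm(P[2]-P[1]))
c=(P[0]+P[2])/2; a=np.arctan2(*(P[1]-P[0])[::-1]); b=np.arctan2(*(P[1]-P[2])[::-1])-np.pi/2; print(np.degrees([a,b])); a=(a+b)/2
ex=np.array([np.cos(a),np.sin(a)]); ey=np.array([-ex[1],ex[0]]); o=c-.03*ex
T=sensors.read_state()["tool_pos"][:2]; print("origin",o,"tcp in bin",ex@(T-o),ey@(T-o))
E
```

```text
[[ 0.5658  0.0916]
 [ 0.7317  0.094 ]
 [ 0.7352 -0.0632]] 0.16595518664978753 0.15726666411414336
[0.82972209 1.24700783]
origin [0.62047561 0.01362488] tcp in bin -0.0027686489438258624 -0.028833613423964195
```

play_rows(rows=[{"wx": 0,"wy": 0,"wz": 0,"x": 0,"y": 0.08,"z": 0.8,"gripper": 255},{"wx": 0,"wy": 0,"wz": 0,"x": 0,"y": 0,"z": 0.9,"gripper": 255},{"wx": 0,"wy": 0,"wz": 0,"x": 0,"y": 0,"z": 0.7,"gripper": 255},{"wx": 0,"wy": 0,"wz": 0,"x": 0,"y": 0,"z": 0.4,"gripper": 255},{"wx": 0,"wy": 0,"wz": 0,"x": 0,"y": 0,"z": 0.2,"gripper": 255},{"wx": 0,"wy": 0,"wz": 0,"x": 0,"y": 0,"z": 0.1,"gripper": 255},{"wx": 0,"wy": 0,"wz": 0,"x": 0,"y": 0,"z": 0.1,"gripper": 255},{"wx": 0,"wy": 0,"wz": 0,"x": 0,"y": 0,"z": 0,"gripper": 255},{"wx": 0,"wy": 0,"wz": 0,"x": 0,"y": 0,"z": 0,"gripper": 255},{"wx": 0,"wy": 0,"wz": 0,"x": 0,"y": 0,"z": 0,"gripper": 255}])

```text
t: 14.9
tool_pos: [0.6217, -0.0149, 0.0254]
tcp_rot: [[-0.02, 1.0, 0.001], [1.0, 0.02, -0.0], [-0.0, 0.001, -1.0]]
ft_force: [-0.3, 0.2, -1.4]
gripper_width: 0.0387
grasp_force: 41.0
```

play_rows(rows=[{"wx": 0,"wy": 0,"wz": 0,"x": 0,"y": 0,"z": 0.04,"gripper": 255},{"wx": 0,"wy": 0,"wz": 0,"x": 0,"y": 0,"z": 0,"gripper": 95},{"wx": 0,"wy": 0,"wz": 0,"x": 0,"y": 0,"z": 0,"gripper": 95},{"wx": 0,"wy": 0,"wz": 0,"x": 0,"y": 0,"z": 0,"gripper": 95},{"wx": 0,"wy": 0,"wz": 0,"x": 0,"y": 0,"z": 0,"gripper": 95},{"wx": 0,"wy": 0,"wz": 0,"x": 0,"y": 0,"z": -0.5,"gripper": 95},{"wx": 0,"wy": 0,"wz": 0,"x": 0,"y": 0,"z": -0.9,"gripper": 95},{"wx": 0,"wy": 0,"wz": 0,"x": 0,"y": 0,"z": -0.9,"gripper": 95},{"wx": 0,"wy": 0,"wz": 0,"x": 0,"y": 0,"z": -0.9,"gripper": 0},{"wx": 0,"wy": 0,"wz": 0,"x": -0.6,"y": -0.9,"z": 0,"gripper": 0},{"wx": 0,"wy": 0,"wz": 0,"x": -0.6,"y": -0.9,"z": 0,"gripper": 0},{"wx": 0,"wy": 0,"wz": 0,"x": -0.6,"y": -0.9,"z": 0,"gripper": 0},{"wx": 0,"wy": 0,"wz": 0,"x": -0.6,"y": -1,"z": 0,"gripper": 0},{"wx": 0,"wy": 0,"wz": 0,"x": -0.6,"y": -1,"z": 0,"gripper": 0},{"wx": 0,"wy": 0,"wz": 0,"x": -0.72,"y": -1,"z": 0,"gripper": 0}])

```text
t: 16.4
tool_pos: [0.4516, -0.1303, 0.1208]
tcp_rot: [[-0.02, 1.0, 0.001], [1.0, 0.02, -0.001], [-0.001, 0.001, -1.0]]
ft_force: [0.2, -0.6, 0.2]
gripper_width: 0.0854
grasp_force: 0.0
```

play_rows(rows=[{"wx": 0,"wy": 0,"wz": 1,"x": 0,"y": 0,"z": 0,"gripper": 0},{"wx": 0,"wy": 0,"wz": 1,"x": 0,"y": 0,"z": 0,"gripper": 0},{"wx": 0,"wy": 0,"wz": 1,"x": 0,"y": 0,"z": 0,"gripper": 0},{"wx": 0,"wy": 0,"wz": 1,"x": 0,"y": 0,"z": 0.2,"gripper": 0},{"wx": 0,"wy": 0,"wz": 1,"x": 0,"y": 0,"z": 0.5,"gripper": 0},{"wx": 0,"wy": 0,"wz": 0.66,"x": 0,"y": 0,"z": 0.7,"gripper": 0},{"wx": 0,"wy": 0,"wz": 0,"x": 0,"y": 0,"z": 0,"gripper": 0},{"wx": 0,"wy": 0,"wz": 0,"x": 0,"y": 0,"z": 0,"gripper": 0}])

```text
t: 17.2
tool_pos: [0.4526, -0.1298, 0.0784]
tcp_rot: [[0.455, 0.89, 0.0], [0.89, -0.455, -0.0], [-0.0, 0.0, -1.0]]
ft_force: [0.3, 0.3, 0.2]
gripper_width: 0.0853
grasp_force: 0.0
```

On target. Down to z 0.019, then close.

play_rows(rows=[{"wx": 0,"wy": 0,"wz": 0,"x": 0,"y": 0,"z": 0.7,"gripper": 0},{"wx": 0,"wy": 0,"wz": 0,"x": 0,"y": 0,"z": 0.7,"gripper": 0},{"wx": 0,"wy": 0,"wz": 0,"x": 0,"y": 0,"z": 0.4,"gripper": 0},{"wx": 0,"wy": 0,"wz": 0,"x": 0,"y": 0,"z": 0.18,"gripper": 0},{"wx": 0,"wy": 0,"wz": 0,"x": 0,"y": 0,"z": 0,"gripper": 0},{"wx": 0,"wy": 0,"wz": 0,"x": 0,"y": 0,"z": 0,"gripper": 0},{"wx": 0,"wy": 0,"wz": 0,"x": 0,"y": 0,"z": 0,"gripper": 255},{"wx": 0,"wy": 0,"wz": 0,"x": 0,"y": 0,"z": 0,"gripper": 255},{"wx": 0,"wy": 0,"wz": 0,"x": 0,"y": 0,"z": 0,"gripper": 255},{"wx": 0,"wy": 0,"wz": 0,"x": 0,"y": 0,"z": 0,"gripper": 255},{"wx": 0,"wy": 0,"wz": 0,"x": 0,"y": 0,"z": 0,"gripper": 255},{"wx": 0,"wy": 0,"wz": 0,"x": 0,"y": 0,"z": 0,"gripper": 255}])

```text
t: 18.4
tool_pos: [0.4529, -0.13, 0.0188]
tcp_rot: [[0.457, 0.89, 0.001], [0.89, -0.457, -0.0], [-0.0, 0.001, -1.0]]
ft_force: [-0.1, 0.4, 6.6]
gripper_width: 0.0389
grasp_force: 41.5
```

play_rows(rows=[{"wx": 0,"wy": 0,"wz": 0,"x": 0,"y": 0,"z": -0.5,"gripper": 255},{"wx": 0,"wy": 0,"wz": 0,"x": 0,"y": 0,"z": -1,"gripper": 255},{"wx": 0,"wy": 0,"wz": 0,"x": 0,"y": 0,"z": -1,"gripper": 255},{"wx": 0,"wy": 0,"wz": 0,"x": 0,"y": 0,"z": -0.9,"gripper": 255},{"wx": 0,"wy": 0,"wz": -0.95,"x": 0,"y": 0,"z": 0,"gripper": 255},{"wx": 0,"wy": 0,"wz": -0.95,"x": 0,"y": 0,"z": 0,"gripper": 255},{"wx": 0,"wy": 0,"wz": -0.95,"x": 0,"y": 0,"z": 0,"gripper": 255},{"wx": 0,"wy": 0,"wz": -0.95,"x": 0,"y": 0,"z": 0,"gripper": 255},{"wx": 0,"wy": 0,"wz": -0.95,"x": 0,"y": 0,"z": 0,"gripper": 255},{"wx": 0,"wy": 0,"wz": -0.91,"x": 0,"y": 0,"z": 0,"gripper": 255},{"wx": 0,"wy": 0,"wz": 0,"x": 0.8,"y": 0.7,"z": 0,"gripper": 255},{"wx": 0,"wy": 0,"wz": 0,"x": 0.8,"y": 0.7,"z": 0,"gripper": 255},{"wx": 0,"wy": 0,"wz": 0,"x": 0.8,"y": 0.7,"z": 0,"gripper": 255},{"wx": 0,"wy": 0,"wz": 0,"x": 0.8,"y": 0.7,"z": 0,"gripper": 255},{"wx": 0,"wy": 0,"wz": 0,"x": 0.8,"y": 0.7,"z": 0,"gripper": 255},{"wx": 0,"wy": 0,"wz": 0,"x": 0.8,"y": 0.7,"z": 0,"gripper": 255},{"wx": 0,"wy": 0,"wz": 0,"x": 0.8,"y": 0.7,"z": 0,"gripper": 255},{"wx": 0,"wy": 0,"wz": 0,"x": 0.61,"y": 0.78,"z": 0,"gripper": 255},{"wx": 0,"wy": 0,"wz": 0,"x": 0,"y": 0,"z": 0,"gripper": 255},{"wx": 0,"wy": 0,"wz": 0,"x": 0,"y": 0,"z": 0,"gripper": 255}])

```text
t: 20.4
tool_pos: [0.6185, 0.0601, 0.1191]
tcp_rot: [[-0.021, 1.0, -0.002], [1.0, 0.021, -0.0], [-0.0, -0.002, -1.0]]
ft_force: [0.5, -0.6, -2.1]
gripper_width: 0.0386
grasp_force: 41.2
```

```bash
python3 - <<'E'
from h import *
s=sensors.read_state(); im=grab_frame("wrist"); print(s["t"],s["tool_pos"])
cv2.imwrite("pics/w7.png",im)
E
```

```text
20.4 [0.61848248 0.060082   0.1191445 ]
```

View pics/w7.png

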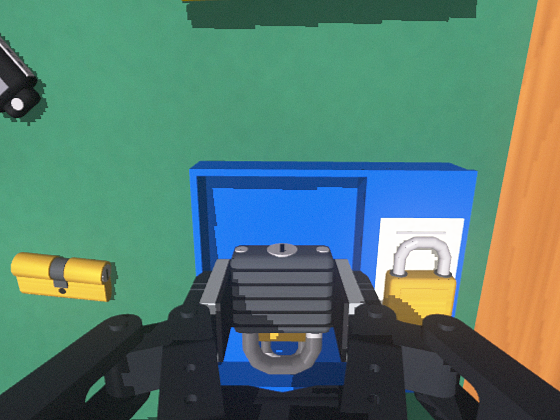

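The steel padlock is held level at (281,290), above the +y half of the blue bin, and the brass one lies beyond it.

play_rows(rows=[{"wx": 0,"wy": 0,"wz": 0,"x": 0,"y": 0.05,"z": 0.8,"gripper": 255},{"wx": 0,"wy": 0,"wz": 0,"x": 0,"y": 0,"z": 0.9,"gripper": 255},{"wx": 0,"wy": 0,"wz": 0,"x": 0,"y": 0,"z": 0.7,"gripper": 255},{"wx": 0,"wy": 0,"wz": 0,"x": 0,"y": 0,"z": 0.4,"gripper": 255},{"wx": 0,"wy": 0,"wz": 0,"x": 0,"y": 0,"z": 0.2,"gripper": 255},{"wx": 0,"wy": 0,"wz": 0,"x": 0,"y": 0,"z": 0.1,"gripper": 255},{"wx": 0,"wy": 0,"wz": 0,"x": 0,"y": 0,"z": 0.08,"gripper": 255},{"wx": 0,"wy": 0,"wz": 0,"x": 0,"y": 0,"z": 0,"gripper": 255},{"wx": 0,"wy": 0,"wz": 0,"x": 0,"y": 0,"z": 0,"gripper": 255},{"wx": 0,"wy": 0,"wz": 0,"x": 0,"y": 0,"z": 0,"gripper": 255}])

```text
t: 21.45
tool_pos: [0.6212, 0.0599, 0.0255]
tcp_rot: [[-0.02, 1.0, 0.001], [1.0, 0.02, -0.0], [-0.0, 0.001, -1.0]]
ft_force: [1.2, -0.3, -2.2]
gripper_width: 0.039
grasp_force: 41.2
```

play_rows(rows=[{"wx": 0,"wy": 0,"wz": 0,"x": 0,"y": 0,"z": 0.05,"gripper": 255},{"wx": 0,"wy": 0,"wz": 0,"x": 0,"y": 0,"z": 0,"gripper": 255},{"wx": 0,"wy": 0,"wz": 0,"x": 0,"y": 0,"z": 0,"gripper": 95},{"wx": 0,"wy": 0,"wz": 0,"x": 0,"y": 0,"z": 0,"gripper": 95},{"wx": 0,"wy": 0,"wz": 0,"x": 0,"y": 0,"z": 0,"gripper": 95},{"wx": 0,"wy": 0,"wz": 0,"x": 0,"y": 0,"z": 0,"gripper": 95},{"wx": 0,"wy": 0,"wz": 0,"x": 0,"y": 0,"z": -0.5,"gripper": 95},{"wx": 0,"wy": 0,"wz": 0,"x": 0,"y": 0,"z": -0.9,"gripper": 95},{"wx": 0,"wy": 0,"wz": 0,"x": 0,"y": 0,"z": -0.9,"gripper": 95},{"wx": 0,"wy": 0,"wz": 0,"x": 0,"y": 0,"z": -0.9,"gripper": 0},{"wx": 0,"wy": 0,"wz": 0,"x": -0.3,"y": -1,"z": 0,"gripper": 0},{"wx": 0,"wy": 0,"wz": 0,"x": -0.3,"y": -1,"z": 0,"gripper": 0},{"wx": 0,"wy": 0,"wz": 0,"x": -0.3,"y": -1,"z": 0,"gripper": 0},{"wx": 0,"wy": 0,"wz": 0,"x": -0.3,"y": -1,"z": 0,"gripper": 0},{"wx": 0,"wy": 0,"wz": 0,"x": -0.38,"y": -1,"z": 0,"gripper": 0},{"wx": 0,"wy": 0,"wz": 0,"x": 0,"y": -0.13,"z": 0,"gripper": 0}])

```text
t: 23.05
tool_pos: [0.465, 0.009, 0.1195]
tcp_rot: [[-0.019, 1.0, -0.002], [1.0, 0.019, -0.0], [-0.0, -0.002, -1.0]]
ft_force: [-0.5, 0.7, -0.5]
gripper_width: 0.0853
grasp_force: 0.0
```

play_rows(rows=[{"wx": 0,"wy": 0,"wz": -1,"x": 0,"y": 0,"z": 0,"gripper": 0},{"wx": 0,"wy": 0,"wz": -1,"x": 0,"y": 0,"z": 0,"gripper": 0},{"wx": 0,"wy": 0,"wz": -1,"x": 0,"y": 0,"z": 0,"gripper": 0},{"wx": 0,"wy": 0,"wz": -1,"x": 0,"y": 0,"z": 0,"gripper": 0},{"wx": 0,"wy": 0,"wz": -1,"x": 0,"y": 0,"z": 0,"gripper": 0},{"wx": 0,"wy": 0,"wz": -1,"x": 0,"y": 0,"z": 0,"gripper": 0},{"wx": 0,"wy": 0,"wz": -1,"x": 0,"y": 0,"z": 0,"gripper": 0},{"wx": 0,"wy": 0,"wz": -1,"x": 0,"y": 0,"z": 0,"gripper": 0},{"wx": 0,"wy": 0,"wz": -1,"x": 0,"y": 0,"z": 0,"gripper": 0},{"wx": 0,"wy": 0,"wz": -1,"x": 0,"y": 0,"z": 0,"gripper": 0},{"wx": 0,"wy": 0,"wz": -1,"x": 0,"y": 0,"z": 0,"gripper": 0},{"wx": 0,"wy": 0,"wz": -1,"x": 0,"y": 0,"z": 0,"gripper": 0},{"wx": 0,"wy": 0,"wz": -1,"x": 0,"y": 0,"z": 0,"gripper": 0},{"wx": 0,"wy": 0,"wz": -1,"x": 0,"y": 0,"z": 0,"gripper": 0},{"wx": 0,"wy": 0,"wz": -1,"x": 0,"y": 0,"z": 0,"gripper": 0},{"wx": 0,"wy": 0,"wz": -1,"x": 0,"y": 0,"z": 0,"gripper": 0},{"wx": 0,"wy": 0,"wz": -0.74,"x": 0,"y": 0,"z": 0,"gripper": 0},{"wx": 0,"wy": 0,"wz": 0,"x": 0,"y": 0,"z": 0,"gripper": 0},{"wx": 0,"wy": 0,"wz": 0,"x": 0,"y": 0,"z": 0,"gripper": 0}])

```text
t: 24.95
tool_pos: [0.4685, 0.0095, 0.1201]
tcp_rot: [[-0.996, 0.092, 0.001], [0.092, 0.996, -0.0], [-0.001, -0.0, -1.0]]
ft_force: [0.3, 0.2, 0.6]
gripper_width: 0.0855
grasp_force: 0.0
```

```bash
python3 - <<'E'
from h import *
s=sensors.read_state(); p=camera_params("wrist"); im=grab_frame("wrist"); print(s["t"],s["tool_pos"],s["tcp_rot"].round(3))
cv2.imwrite("pics/w8.png",im)
uv=proj(p,(.468,.009,.01)).astype(int); print(uv,blob(im,p,uv,65,.007))
E
```

```text
24.95 [0.46846055 0.00947958 0.12005515] [[-0.996  0.092  0.001]
 [ 0.092  0.996 -0.   ]
 [-0.001 -0.    -1.   ]]
[280 209] ((array([468.9,   8.3]), 65.4, 33.3, -5.2), 1)
```

View pics/w8.png

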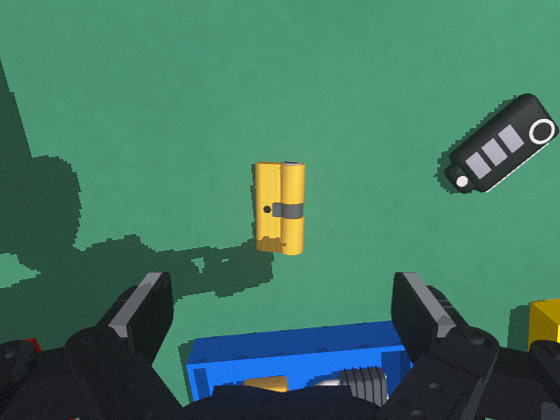

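The brass cylinder is centred between the fingers at (279,208), and both padlocks lie in the blue bin.

play_rows(rows=[{"wx": 0,"wy": 0,"wz": 0,"x": 0,"y": -0.03,"z": 0.8,"gripper": 0},{"wx": 0,"wy": 0,"wz": 0,"x": 0,"y": 0,"z": 1,"gripper": 0},{"wx": 0,"wy": 0,"wz": 0,"x": 0,"y": 0,"z": 0.8,"gripper": 0},{"wx": 0,"wy": 0,"wz": 0,"x": 0,"y": 0,"z": 0.5,"gripper": 0},{"wx": 0,"wy": 0,"wz": 0,"x": 0,"y": 0,"z": 0.25,"gripper": 0},{"wx": 0,"wy": 0,"wz": 0,"x": 0,"y": 0,"z": 0,"gripper": 0},{"wx": 0,"wy": 0,"wz": 0,"x": 0,"y": 0,"z": 0,"gripper": 0},{"wx": 0,"wy": 0,"wz": 0,"x": 0,"y": 0,"z": 0,"gripper": 255},{"wx": 0,"wy": 0,"wz": 0,"x": 0,"y": 0,"z": 0,"gripper": 255},{"wx": 0,"wy": 0,"wz": 0,"x": 0,"y": 0,"z": 0,"gripper": 255},{"wx": 0,"wy": 0,"wz": 0,"x": 0,"y": 0,"z": 0,"gripper": 255},{"wx": 0,"wy": 0,"wz": 0,"x": 0,"y": 0,"z": 0,"gripper": 255},{"wx": 0,"wy": 0,"wz": 0,"x": 0,"y": 0,"z": 0,"gripper": 255}])

```text
t: 26.3
tool_pos: [0.4681, 0.0086, 0.0195]
tcp_rot: [[-0.996, 0.09, 0.001], [0.09, 0.996, -0.0], [-0.001, -0.0, -1.0]]
ft_force: [-2.0, 1.0, 5.1]
gripper_width: 0.0304
grasp_force: 39.2
```

play_rows(rows=[{"wx": 0,"wy": 0,"wz": 0,"x": 0,"y": 0,"z": -0.5,"gripper": 255},{"wx": 0,"wy": 0,"wz": 0,"x": 0,"y": 0,"z": -1,"gripper": 255},{"wx": 0,"wy": 0,"wz": 0,"x": 0,"y": 0,"z": -1,"gripper": 255},{"wx": 0,"wy": 0,"wz": 0.5,"x": 0,"y": 0,"z": -0.9,"gripper": 255},{"wx": 0,"wy": 0,"wz": 1,"x": 0,"y": 0,"z": 0,"gripper": 255},{"wx": 0,"wy": 0,"wz": 1,"x": 0,"y": 0,"z": 0,"gripper": 255},{"wx": 0,"wy": 0,"wz": 1,"x": 0,"y": 0,"z": 0,"gripper": 255},{"wx": 0,"wy": 0,"wz": 1,"x": 0,"y": 0,"z": 0,"gripper": 255},{"wx": 0,"wy": 0,"wz": 1,"x": 0,"y": 0,"z": 0,"gripper": 255},{"wx": 0,"wy": 0,"wz": 1,"x": 0,"y": 0,"z": 0,"gripper": 255},{"wx": 0,"wy": 0,"wz": 1,"x": 0,"y": 0,"z": 0,"gripper": 255},{"wx": 0,"wy": 0,"wz": 1,"x": 0,"y": 0,"z": 0,"gripper": 255},{"wx": 0,"wy": 0,"wz": 1,"x": 0,"y": 0,"z": 0,"gripper": 255},{"wx": 0,"wy": 0,"wz": 1,"x": 0,"y": 0,"z": 0,"gripper": 255},{"wx": 0,"wy": 0,"wz": 1,"x": 0,"y": 0,"z": 0,"gripper": 255},{"wx": 0,"wy": 0,"wz": 1,"x": 0,"y": 0,"z": 0,"gripper": 255},{"wx": 0,"wy": 0,"wz": 1,"x": 0,"y": 0,"z": 0,"gripper": 255},{"wx": 0,"wy": 0,"wz": 1,"x": 0,"y": 0,"z": 0,"gripper": 255},{"wx": 0,"wy": 0,"wz": 0.79,"x": 0,"y": 0,"z": 0,"gripper": 255}])

```text
t: 28.2
tool_pos: [0.4671, 0.0087, 0.1203]
tcp_rot: [[-0.142, 0.99, -0.001], [0.99, 0.142, 0.0], [0.0, -0.001, -1.0]]
ft_force: [-0.4, 0.5, -1.7]
gripper_width: 0.0305
grasp_force: 40.5
```

play_rows(rows=[{"wx": 0,"wy": 0,"wz": 0,"x": -0.9,"y": 0.4,"z": 0,"gripper": 255},{"wx": 0,"wy": 0,"wz": 0,"x": -0.9,"y": 0.4,"z": 0,"gripper": 255},{"wx": 0,"wy": 0,"wz": 0,"x": -0.9,"y": 0.4,"z": 0,"gripper": 255},{"wx": 0,"wy": 0,"wz": 0,"x": -0.9,"y": 0.4,"z": 0,"gripper": 255},{"wx": 0,"wy": 0,"wz": 0,"x": -0.9,"y": 0.4,"z": 0,"gripper": 255},{"wx": 0,"wy": 0,"wz": 0,"x": -0.9,"y": 0.4,"z": 0,"gripper": 255},{"wx": 0,"wy": 0,"wz": 0,"x": -0.9,"y": 0.4,"z": 0,"gripper": 255},{"wx": 0,"wy": 0,"wz": 0,"x": -0.9,"y": 0.4,"z": 0,"gripper": 255},{"wx": 0,"wy": 0,"wz": 0,"x": -0.9,"y": 0.4,"z": 0,"gripper": 255},{"wx": 0,"wy": 0,"wz": 0,"x": -0.19,"y": 0.12,"z": 0,"gripper": 255},{"wx": 0,"wy": 0,"wz": 0,"x": 0,"y": 0,"z": 0,"gripper": 255},{"wx": 0,"wy": 0,"wz": 0,"x": 0,"y": 0,"z": 0,"gripper": 255}])

```text
t: 29.4
tool_pos: [0.6135, -0.2201, 0.12]
tcp_rot: [[-0.146, 0.989, -0.002], [0.989, 0.146, 0.001], [0.002, -0.001, -1.0]]
ft_force: [-0.6, 0.4, -2.5]
gripper_width: 0.0303
grasp_force: 40.4
```

```bash
python3 - <<'E'
from h import *
s=sensors.read_state(); im=grab_frame("wrist"); print(s["t"],s["tool_pos"])
cv2.imwrite("pics/w9.png",im)
E
```

```text
29.4 [ 0.61350485 -0.22005522  0.12004749]
```

View pics/w9.png

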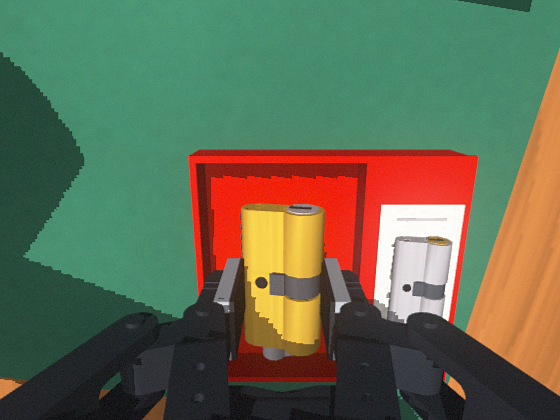

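The brass cylinder is held level over the +y half of the red bin at (283,280), with the nickel one beyond it.

play_rows(rows=[{"wx": 0,"wy": 0,"wz": 0,"x": -0.05,"y": 0.03,"z": 0.8,"gripper": 255},{"wx": 0,"wy": 0,"wz": 0,"x": 0,"y": 0,"z": 0.9,"gripper": 255},{"wx": 0,"wy": 0,"wz": 0,"x": 0,"y": 0,"z": 0.7,"gripper": 255},{"wx": 0,"wy": 0,"wz": 0,"x": 0,"y": 0,"z": 0.4,"gripper": 255},{"wx": 0,"wy": 0,"wz": 0,"x": 0,"y": 0,"z": 0.2,"gripper": 255},{"wx": 0,"wy": 0,"wz": 0,"x": 0,"y": 0,"z": 0.1,"gripper": 255},{"wx": 0,"wy": 0,"wz": 0,"x": 0,"y": 0,"z": 0.08,"gripper": 255},{"wx": 0,"wy": 0,"wz": 0,"x": 0,"y": 0,"z": 0,"gripper": 255},{"wx": 0,"wy": 0,"wz": 0,"x": 0,"y": 0,"z": 0,"gripper": 255},{"wx": 0,"wy": 0,"wz": 0,"x": 0,"y": 0,"z": 0,"gripper": 255}])

```text
t: 30.45
tool_pos: [0.6158, -0.2229, 0.0261]
tcp_rot: [[-0.146, 0.989, 0.001], [0.989, 0.146, -0.001], [-0.001, 0.001, -1.0]]
ft_force: [-0.6, -0.2, -1.2]
gripper_width: 0.0308
grasp_force: 40.5
```

play_rows(rows=[{"wx": 0,"wy": 0,"wz": 0,"x": 0,"y": 0,"z": 0.06,"gripper": 255},{"wx": 0,"wy": 0,"wz": 0,"x": 0,"y": 0,"z": 0,"gripper": 255},{"wx": 0,"wy": 0,"wz": 0,"x": 0,"y": 0,"z": 0,"gripper": 110},{"wx": 0,"wy": 0,"wz": 0,"x": 0,"y": 0,"z": 0,"gripper": 110},{"wx": 0,"wy": 0,"wz": 0,"x": 0,"y": 0,"z": 0,"gripper": 110},{"wx": 0,"wy": 0,"wz": 0,"x": 0,"y": 0,"z": 0,"gripper": 110},{"wx": 0,"wy": 0,"wz": 0,"x": 0,"y": 0,"z": -0.5,"gripper": 110},{"wx": 0,"wy": 0,"wz": 0,"x": 0,"y": 0,"z": -0.9,"gripper": 110},{"wx": 0,"wy": 0,"wz": 0,"x": 0,"y": 0,"z": -0.9,"gripper": 110},{"wx": 0,"wy": 0,"wz": 0,"x": 0,"y": 0,"z": -0.9,"gripper": 0},{"wx": 0,"wy": 0,"wz": -1,"x": 0,"y": 0,"z": 0,"gripper": 0},{"wx": 0,"wy": 0,"wz": -1,"x": 0,"y": 0,"z": 0,"gripper": 0},{"wx": 0,"wy": 0,"wz": -1,"x": 0,"y": 0,"z": 0,"gripper": 0},{"wx": 0,"wy": 0,"wz": -1,"x": 0,"y": 0,"z": 0,"gripper": 0},{"wx": 0,"wy": 0,"wz": -1,"x": 0,"y": 0,"z": 0,"gripper": 0},{"wx": 0,"wy": 0,"wz": -1,"x": 0,"y": 0,"z": 0,"gripper": 0}])

```text
t: 32.05
tool_pos: [0.6157, -0.2227, 0.1211]
tcp_rot: [[-0.624, 0.782, 0.001], [0.782, 0.624, -0.001], [-0.001, 0.0, -1.0]]
ft_force: [0.0, 0.1, -0.7]
gripper_width: 0.0855
grasp_force: 0.0
```

play_rows(rows=[{"wx": 0,"wy": 0,"wz": 0,"x": 0.9,"y": 0.2,"z": 0,"gripper": 0},{"wx": 0,"wy": 0,"wz": 0,"x": 0.9,"y": 0.2,"z": 0,"gripper": 0},{"wx": 0,"wy": 0,"wz": 0,"x": 0.9,"y": 0.2,"z": 0,"gripper": 0},{"wx": 0,"wy": 0,"wz": 0,"x": 0.9,"y": 0.2,"z": 0,"gripper": 0},{"wx": 0,"wy": 0,"wz": 0,"x": 0.9,"y": 0.2,"z": 0,"gripper": 0},{"wx": 0,"wy": 0,"wz": 0,"x": 0.9,"y": 0.2,"z": 0,"gripper": 0},{"wx": 0,"wy": 0,"wz": 0,"x": 0.9,"y": 0.2,"z": 0,"gripper": 0},{"wx": 0,"wy": 0,"wz": 0,"x": 0.9,"y": 0.2,"z": 0,"gripper": 0},{"wx": 0,"wy": 0,"wz": 0,"x": 0.9,"y": 0.2,"z": 0,"gripper": 0},{"wx": 0,"wy": 0,"wz": 0,"x": 0.9,"y": 0.2,"z": 0,"gripper": 0},{"wx": 0,"wy": 0,"wz": 0,"x": 0.9,"y": 0.2,"z": 0,"gripper": 0},{"wx": 0,"wy": 0,"wz": 0,"x": 0.9,"y": 0.2,"z": 0,"gripper": 0},{"wx": 0,"wy": 0,"wz": 0,"x": 0.9,"y": 0.2,"z": 0,"gripper": 0},{"wx": 0,"wy": 0,"wz": 0,"x": 0.9,"y": 0.2,"z": 0,"gripper": 0},{"wx": 0,"wy": 0,"wz": 0,"x": 0.74,"y": 0.36,"z": 0,"gripper": 0},{"wx": 0,"wy": 0,"wz": 0,"x": 0,"y": 0,"z": 0,"gripper": 0},{"wx": 0,"wy": 0,"wz": 0,"x": 0,"y": 0,"z": 0,"gripper": 0}])

```text
t: 33.75
tool_pos: [0.4417, 0.1501, 0.1206]
tcp_rot: [[-0.622, 0.783, 0.002], [0.783, 0.622, -0.0], [-0.001, 0.001, -1.0]]
ft_force: [-0.7, -0.6, -0.1]
gripper_width: 0.0855
grasp_force: 0.0
```

```bash
python3 - <<'E'
from h import *
s=sensors.read_state(); p=camera_params("wrist"); im=grab_frame("wrist"); print(s["t"],s["tool_pos"],s["tcp_rot"].round(3))
uv=proj(p,(.4417,.1498,.01)).astype(int); print(uv,blob(im,p,uv,65,.009))
E
```

```text
33.75 [0.44168533 0.15014755 0.12056437] [[-0.622  0.783  0.002]
 [ 0.783  0.622 -0.   ]
 [-0.001  0.001 -1.   ]]
[279 211] ((array([441.4, 149.9]), 67.8, 34.5, -51.6), 1)
```

Confirmed at (441.4, 149.9). Grip the key now.

play_rows(rows=[{"wx": 0,"wy": 0,"wz": 0,"x": 0,"y": 0,"z": 0.8,"gripper": 0},{"wx": 0,"wy": 0,"wz": 0,"x": 0,"y": 0,"z": 1,"gripper": 0},{"wx": 0,"wy": 0,"wz": 0,"x": 0,"y": 0,"z": 0.8,"gripper": 0},{"wx": 0,"wy": 0,"wz": 0,"x": 0,"y": 0,"z": 0.5,"gripper": 0},{"wx": 0,"wy": 0,"wz": 0,"x": 0,"y": 0,"z": 0.27,"gripper": 0},{"wx": 0,"wy": 0,"wz": 0,"x": 0,"y": 0,"z": 0,"gripper": 0},{"wx": 0,"wy": 0,"wz": 0,"x": 0,"y": 0,"z": 0,"gripper": 0},{"wx": 0,"wy": 0,"wz": 0,"x": 0,"y": 0,"z": 0,"gripper": 255},{"wx": 0,"wy": 0,"wz": 0,"x": 0,"y": 0,"z": 0,"gripper": 255},{"wx": 0,"wy": 0,"wz": 0,"x": 0,"y": 0,"z": 0,"gripper": 255},{"wx": 0,"wy": 0,"wz": 0,"x": 0,"y": 0,"z": 0,"gripper": 255},{"wx": 0,"wy": 0,"wz": 0,"x": 0,"y": 0,"z": 0,"gripper": 255},{"wx": 0,"wy": 0,"wz": 0,"x": 0,"y": 0,"z": 0,"gripper": 255}])

```text
t: 35.1
tool_pos: [0.4419, 0.1501, 0.0191]
tcp_rot: [[-0.621, 0.784, 0.001], [0.784, 0.621, 0.0], [-0.001, 0.001, -1.0]]
ft_force: [-0.4, -0.2, 6.1]
gripper_width: 0.0329
grasp_force: 41.2
```

play_rows(rows=[{"wx": 0,"wy": 0,"wz": 0,"x": 0,"y": 0,"z": -0.5,"gripper": 255},{"wx": 0,"wy": 0,"wz": 0,"x": 0,"y": 0,"z": -1,"gripper": 255},{"wx": 0,"wy": 0,"wz": 0,"x": 0,"y": 0,"z": -1,"gripper": 255},{"wx": 0,"wy": 0,"wz": 0,"x": 0,"y": 0,"z": -0.9,"gripper": 255},{"wx": 0,"wy": 0,"wz": 1,"x": 0,"y": 0,"z": 0,"gripper": 255},{"wx": 0,"wy": 0,"wz": 1,"x": 0,"y": 0,"z": 0,"gripper": 255},{"wx": 0,"wy": 0,"wz": 1,"x": 0,"y": 0,"z": 0,"gripper": 255},{"wx": 0,"wy": 0,"wz": 1,"x": 0,"y": 0,"z": 0,"gripper": 255},{"wx": 0,"wy": 0,"wz": 1,"x": 0,"y": 0,"z": 0,"gripper": 255},{"wx": 0,"wy": 0,"wz": 1,"x": 0,"y": 0,"z": 0,"gripper": 255},{"wx": 0,"wy": 0,"wz": 0.96,"x": 0,"y": 0,"z": 0,"gripper": 255},{"wx": 0,"wy": 0,"wz": 0,"x": 0.5,"y": 0.8,"z": 0,"gripper": 255},{"wx": 0,"wy": 0,"wz": 0,"x": 0.5,"y": 0.8,"z": 0,"gripper": 255},{"wx": 0,"wy": 0,"wz": 0,"x": 0.5,"y": 0.8,"z": 0,"gripper": 255},{"wx": 0,"wy": 0,"wz": 0,"x": 0.5,"y": 0.8,"z": 0,"gripper": 255},{"wx": 0,"wy": 0,"wz": 0,"x": 0.5,"y": 0.8,"z": 0,"gripper": 255},{"wx": 0,"wy": 0,"wz": 0,"x": 0.5,"y": 0.8,"z": 0,"gripper": 255},{"wx": 0,"wy": 0,"wz": 0,"x": 0.58,"y": 0.87,"z": 0,"gripper": 255},{"wx": 0,"wy": 0,"wz": 0,"x": 0,"y": 0,"z": 0,"gripper": 255},{"wx": 0,"wy": 0,"wz": 0,"x": 0,"y": 0,"z": 0,"gripper": 255}])

```text
t: 37.1
tool_pos: [0.6037, 0.2678, 0.1194]
tcp_rot: [[-0.063, 0.998, -0.002], [0.998, 0.063, -0.001], [-0.0, -0.002, -1.0]]
ft_force: [-0.1, 0.2, -1.5]
gripper_width: 0.0331
grasp_force: 40.5
```

```bash
python3 - <<'E'
from h import *
import pickle
s=sensors.read_state(); p=camera_params("wrist"); im=grab_frame("wrist"); print(s["t"],s["tool_pos"],s["tcp_rot"].round(3),s["gripper_width"])
cv2.imwrite("pics/w10.png",im); pickle.dump(p,open("w10.pkl","wb"))
E
```

```text
37.1 [0.60373909 0.26777337 0.11942677] [[-0.063  0.998 -0.002]
 [ 0.998  0.063 -0.001]
 [-0.    -0.002 -1.   ]] 0.03309332923012849
```

View pics/w10.png

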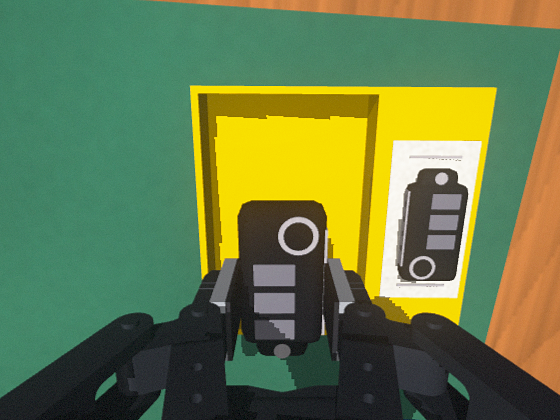

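The key is held level over the yellow bin at (282,275), and the rim corners (191,87) and (496,88) put it near the middle.

play_rows(rows=[{"wx": 0,"wy": 0,"wz": 0,"x": 0,"y": 0.1,"z": 0.8,"gripper": 255},{"wx": 0,"wy": 0,"wz": 0,"x": 0,"y": 0,"z": 0.9,"gripper": 255},{"wx": 0,"wy": 0,"wz": 0,"x": 0,"y": 0,"z": 0.7,"gripper": 255},{"wx": 0,"wy": 0,"wz": 0,"x": 0,"y": 0,"z": 0.4,"gripper": 255},{"wx": 0,"wy": 0,"wz": 0,"x": 0,"y": 0,"z": 0.2,"gripper": 255},{"wx": 0,"wy": 0,"wz": 0,"x": 0,"y": 0,"z": 0.1,"gripper": 255},{"wx": 0,"wy": 0,"wz": 0,"x": 0,"y": 0,"z": 0.08,"gripper": 255},{"wx": 0,"wy": 0,"wz": 0,"x": 0,"y": 0,"z": 0,"gripper": 255},{"wx": 0,"wy": 0,"wz": 0,"x": 0,"y": 0,"z": 0,"gripper": 255},{"wx": 0,"wy": 0,"wz": 0,"x": 0,"y": 0,"z": 0,"gripper": 255}])

```text
t: 38.15
tool_pos: [0.6078, 0.2681, 0.0258]
tcp_rot: [[-0.062, 0.998, 0.001], [0.998, 0.062, 0.0], [0.0, 0.001, -1.0]]
ft_force: [-0.6, 0.0, -0.2]
gripper_width: 0.0332
grasp_force: 40.5
```

play_rows(rows=[{"wx": 0,"wy": 0,"wz": 0,"x": 0,"y": 0,"z": 0.06,"gripper": 255},{"wx": 0,"wy": 0,"wz": 0,"x": 0,"y": 0,"z": 0,"gripper": 255},{"wx": 0,"wy": 0,"wz": 0,"x": 0,"y": 0,"z": 0,"gripper": 110},{"wx": 0,"wy": 0,"wz": 0,"x": 0,"y": 0,"z": 0,"gripper": 110},{"wx": 0,"wy": 0,"wz": 0,"x": 0,"y": 0,"z": 0,"gripper": 110},{"wx": 0,"wy": 0,"wz": 0,"x": 0,"y": 0,"z": 0,"gripper": 110},{"wx": 0,"wy": 0,"wz": 0,"x": 0,"y": 0,"z": -0.5,"gripper": 110},{"wx": 0,"wy": 0,"wz": 0,"x": 0,"y": 0,"z": -1,"gripper": 110},{"wx": 0,"wy": 0,"wz": 0,"x": 0,"y": 0,"z": -1,"gripper": 110},{"wx": 0,"wy": 0,"wz": 0,"x": 0,"y": 0,"z": -1,"gripper": 110},{"wx": 0,"wy": 0,"wz": 0,"x": 0,"y": -1,"z": -1,"gripper": 110},{"wx": 0,"wy": 0,"wz": 0,"x": 0,"y": -1,"z": -1,"gripper": 110},{"wx": 0,"wy": 0,"wz": 0,"x": 0,"y": -1,"z": -1,"gripper": 110},{"wx": 0,"wy": 0,"wz": 0,"x": 0,"y": -1,"z": 0,"gripper": 110},{"wx": 0,"wy": 0,"wz": 0,"x": 0,"y": -1,"z": 0,"gripper": 110},{"wx": 0,"wy": 0,"wz": 0,"x": 0,"y": -1,"z": 0,"gripper": 110},{"wx": 0,"wy": 0,"wz": 0,"x": 0,"y": -1,"z": 0,"gripper": 110},{"wx": 0,"wy": 0,"wz": 0,"x": 0,"y": -1,"z": 0,"gripper": 110},{"wx": 0,"wy": 0,"wz": 0,"x": 0,"y": 0,"z": 0,"gripper": 110},{"wx": 0,"wy": 0,"wz": 0,"x": 0,"y": 0,"z": 0,"gripper": 110}])

```text
t: 40.15
tool_pos: [0.3681, 0.2532, 0.2194]
tcp_rot: [[-0.063, 0.998, 0.002], [0.998, 0.063, 0.001], [0.001, 0.003, -1.0]]
ft_force: [0.7, -0.2, -0.5]
gripper_width: 0.0487
grasp_force: 0.0
```

```bash
python3 - <<'E'
from h import *
a=grab_frame("top")[120:280,100:440]; b=grab_frame("scene")[110:330,60:520]
a=cv2.resize(a,(520,245),interpolation=cv2.INTER_CUBIC); b=cv2.resize(b,(690,330),interpolation=cv2.INTER_CUBIC)
o=np.zeros((580,690,3),np.uint8); o[:245,:520]=a; o[250:]=b; cv2.imwrite("pics/end.png",o)
E
```

```text
(no output)
```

View pics/end.png

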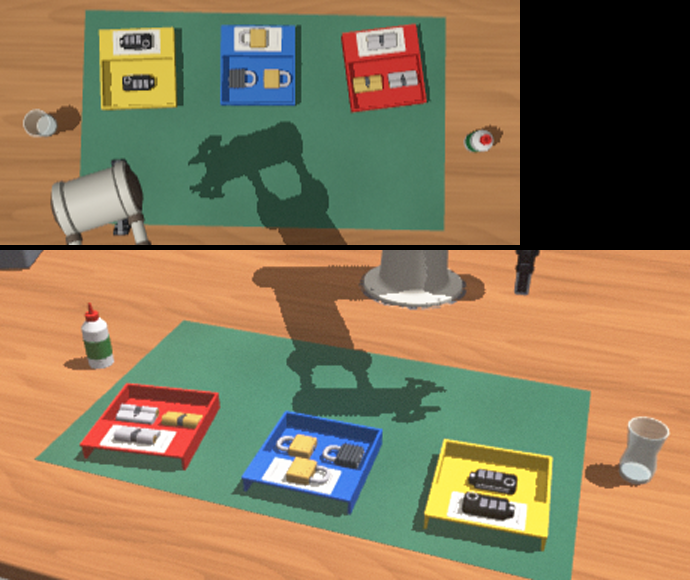

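All five pieces lie flat and apart in their bins: key (140,82), padlocks (242,78) and (277,78), cylinders (368,83) and (402,79). The glass and bottle are still standing where they were.

```bash
python3 -c "
from cell import order
print(order.close_job())"
```

```text
the job is handed in; nothing more can be done
None
```

I handed the job in at about 40 s: the last pictures show both padlocks in the blue bin, both cylinders in the red and the key in the yellow, all flat and apart, with the glass and bottle where they stood; the hand-in returned no verdict.

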